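Seat a board and lock the fence stop with its cam lever

TASK

With its cam lever still up, slide the steel stop along the fence so that it pushes the loose board against the end screw on the right, and keep pushing until the screw's sprung brass tip is fully in and the board will go no further; then flip the red cam lever right over and down to lock the stop there, with the board pinched tight. Leave the board flat on the jig and do not disturb the other things on the bench.

Things in the scene. Friction and masses are not known exactly. Their poses are not given: they have to be found in the camera images.
- jig: the fixed stop jig: a brown wooden base 240 x 500 x 18 mm with an aluminium fence (40 mm wide, top 68 mm above the table) along its back. Origin: centre of the base's underside, on the table. x points from the front edge to the fence, y along the fence (to the left seen from the robot), z up. Fence centre line at x = +70 mm, its front face at x = +50 mm
- end_block (a point): point on the +y face of the fixed dark wooden end block (80 x 30 mm, 70 mm high) at the jig's right end, at jig x = +10, y = -205 mm, 29 mm above the table. From here an adjusting screw with a sprung brass tip (21 mm across) sticks out towards +y by 15 to 40 mm, different each time and not measured: where the board comes home must be felt. The tip gives 8 mm (1.5 to 4 N), then is solid
- board: a loose pine board 70 x 180 x 22 mm lying on the jig's base in front of the fence, between the end block and the stop; origin: centre of its underside; y along its length, about parallel to the jig's y, z up; 0.10 to 0.18 kg. It starts 10 to 65 mm short of the screw's tip, and over 30 mm from the stop's plate
- stop: upright steel plate of the sliding stop, 94 (jig's x) x 12 (y) x 93 mm high, fixed to the black carriage on the fence; its -y face pushes the board. Origin: centre of its underside, 4 mm above the base; axes as the jig's. It slides only along the jig's y, from y = +146 mm (it starts 0 to 50 mm from there) up to 175 mm towards -y; about 5.5 N of friction while unlocked; it stays where left
- plate_grip (a point): a good place to pinch the plate from above, the fingers closing along the jig's y (12 mm thick): in the plate's mid-plane, 70 mm above its lower edge (23 mm below its upper edge), 100 mm in front of the lever's swing plane
- lever (a joint): angle of the red cam lever on the carriage. At 0 it leans 0.4 rad back from upright to the jig's +y; growing values swing its tip over and down to -y; at 1.92, its end, it points level to -y above the fence. Starts at 0 to 0.3, stays where left. Stiff: 0.4 N m throughout (4 N near the tip), up to about twice that past 1.4, where the cam bites on the fence and drags the stop a little towards -y. Locked past 1.8
- lever_pivot (a point): the lever's pivot axis (along the jig's x): on the fence's centre line, 24 mm towards +y from the plate's mid-plane, about 90 mm above the table
- lever_tip (a point): point on the lever's centre line 105 mm from the pivot; the lever is a red bar 22 mm wide (jig's x) and 10 mm thick, ending 119 mm from the pivot
- offcut: bystander: pine offcut 35 x 90 x 25 mm near the front edge of the jig's base; origin: centre of its underside
- glue_bottle: bystander: white bottle with an orange cap, 64 mm across, 180 mm tall, beyond the jig; origin: centre of its underside
- screw_jar: bystander: amber jar 80 mm across, 95 mm tall, beyond the jig; origin: centre of its underside
- sanding_block: bystander: cork sanding block 65 x 115 x 32 mm, to the left; origin: centre of its underside
- mallet: bystander: mallet 270 mm long lying to the left; origin: under the tool
- try_square: bystander: try square with a 110 mm dark wooden stock and a 160 mm steel blade, lying to the right; origin: under the stock's centre
- spanner: bystander: steel spanner 190 mm long lying to the right; origin: under the tool
There are look-alikes about, which are no part of the job. What is shaped like the board but blue or purple is not meant.

How it is judged:
On the way, in this order (a step that is already met when the one before it is completed fails the run):
1. with the lever still up, the stop presses the board home against the end screw, its tip pushed in (more than 3.3 N between stop and board) (contact force between stop and board above 3.3 N and value of joint lever below 0.8 rad), for 0.1 s.
2. the cam lever is flipped over and down to its end (value of joint lever above 1.8 rad), for 0.2 s.
At the end, for the whole second after the job is handed in: The lever is down (over 1.8 of its 1.92 rad), the board lies flat (within 0.06 rad) and along the fence (within 0.06 rad), at rest, and the locked stop still presses on it with more than 3 N: the screw's sprung tip stays pressed in (value of joint lever above 1.8 rad and contact force between stop and board above 3 N and linear speed of board below 0.01 m/s and angle between the y axis of board and the y axis of jig, either way round below 0.06 rad and angle between board's own z axis and vertical below 0.06 rad and z of board in the frame of jig below 0.022 m); the robot touches nothing.
It fails at once if a bystander is moved by more than 30 mm (distance of any of offcut, glue_bottle, screw_jar, sanding_block, mallet, try_square, spanner from where it was at the start of the episode above 0.03 m).
It also fails if it takes over 54 s, if anything falls off the work surface, if the arm or the gripper's body presses on something with over 40 N, if the wrist force passes 120 N, or if a joint passes its speed limit or range.

ROBOT

A 6-joint arm with a two-finger parallel gripper is mounted at the origin on the work surface. World frame = base frame: x ahead of the robot, y to its left, z up, the work surface at z = 0. Lengths are in m, angles in rad, forces in N, time in s.
With the tool pointing down it reaches from about 0.375 to 0.975 m from the base axis. Payload 3.8 kg.
Tool frame: the origin (TCP) lies at the very end of the fingers, on their centre line; the grasp point (between the pads) lies 19 mm behind it; z points along the fingers, x is the direction in which the jaws open and shut, and the axes are right-handed (so a half turn about z gives the same grasp; the last joint's range is limited). The gripper opens to 85 mm and grips with 20 to 120 N. Pads are 22 mm wide; open, the fingers measure 114 mm over their backs; the gripper's body (76 mm by 85 mm) begins 54 mm behind the grasp point. The pads swing forward as they close: fully open they stand 13 mm farther back than shut.
Start: joints at [-1.322, 0.264, 1.604, -0, 1.274, -0.037], TCP at [0.19, -0.648, 0.231] pointing down, gripper open.
Joint ranges: [-2.63, 2.63], [-0.94, 2.18], [0.31, 2.57], [-1.31, 4.45], [0, 2.66], [-2.55, 2.55]. Speed limits (rad/s): [2.57, 2.57, 3.14, 3.14, 3.14, 3.14].

INTERFACE

Orientations are given as a unit quaternion [w, x, y, z].
In Python, from plant import manip gives the robot as it stands.
- The arm moves only by the tool arm_command, never from a script. Its argument "plan" is a list of rows, each a list of 5 numbers: the gripper's target within -1 to 1 (fully open at 1, half-way at 0, shut at -1), then the shift along the tool's x, y, z in m, then the turn about the tool's z in degrees. A call has 1 to 12 rows; each row is the pose to reach, as a shift and turn from the pose measured when the call began, along the tool's axes at that moment; what a row does not reach only later rows make up. A row lasts 1/12 s, in which the tool goes at most 41.7 mm and 7.16 degrees, less where a joint would pass 70% of its speed; a pose out of reach is approached as far as the arm can. A call with a gripper value outside its range is refused whole. The fingers move at their own pace and stop on an object; the grip force is fixed at half the most. Time passes only in rows, so rows that repeat a pose let the fingers close. It gives the time, the measured TCP pose, the force and the opening at its end, in the units of the state.
- manip.state(): the state, without advancing time (a new reading comes with each control period).
- manip.snapshot(name): name is "side" or "top"; returns the picture (420x560x3 uint8, red, green, blue); there is no depth.
- manip.get_calibration(name): a dict with "mtx" (3x3 intrinsics, pixels), "dist" ([k1, k2, p1, p2, k3] as OpenCV has them; the pictures are not rectified), "world_from_camera" (4x4, takes a point from camera to world coordinates). Camera axes: x right, y down, z forward; pixel columns grow to the right and rows downward; lengths in m; the calibration is good to about 2 mm. A picture is of the moment at which its call begins. get_calibration takes no time and is no camera call.
- manip.hand_in(): hands the job in, once; it reports no verdict.
The state is a dict: "clock": time; "q": joint angles; "joint_vel": joint speeds; "joint_torque": joint torques, N m; "eef_pos": TCP position; "orientation": TCP orientation; "force": force on the tool from outside, world axes, zero at the start; "ft_torque": the same for the moment, N m; "finger_gap": finger opening in m.
Only numpy, scipy, OpenCV 4.12 (cv2) and the standard library are available. Lean on these libraries where they do the work, as an engineer would, in place of code of your own. Each camera call takes 0.05 s, during which the arm holds its last target. There are 200 camera calls.

## Working session

There is one attempt and no reset: what is moved stays moved. The work goes in short steps, Python scripts to look and compute and a tool call to move; the robot and the scene stay as the last step left them, time stands still between calls to the robot, and variables do not carry over. Pictures are saved under pics/ and viewed, about 8 in all and at most 12, crops included, and the job is handed in when it is done.

Besides the shell and the picture viewer there is one more tool, called after "Request:" by a JSON object that holds its "method" and its "body", one argument or row to a line. arm_command: Moves the arm, as the interface text tells. Its arguments: {"type":"object","properties":{"plan":{"type":"array"}},"required":["plan"]}

```bash
mkdir -p pics; ls
cat > h.py <<'E'
import numpy as np, cv2
from plant import manip
def snap(n,f):
    im=manip.snapshot(n); cv2.imwrite('pics/'+f,cv2.cvtColor(im,cv2.COLOR_RGB2BGR)); return im
def ray(n,uv):
    c=manip.get_calibration(n); T=np.array(c['world_from_camera'])
    p=cv2.undistortPoints(np.array(uv,float).reshape(-1,1,2),np.array(c['mtx']),np.array(c['dist'])).reshape(-1,2)
    d=np.c_[p,np.ones(len(p))]@T[:3,:3].T
    return T[:3,3],d
def onz(n,uv,z):
    o,d=ray(n,uv); return o+d*((z-o[2])/d[:,2])[:,None]
def proj(n,P):
    c=manip.get_calibration(n); T=np.linalg.inv(np.array(c['world_from_camera']))
    return cv2.projectPoints(np.array(P,float).reshape(-1,1,3),cv2.Rodrigues(T[:3,:3])[0],T[:3,3],np.array(c['mtx']),np.array(c['dist']))[0].reshape(-1,2)
E
python3 - <<'E'
from h import *
for n in ('top','side'):
    snap(n,n+'0.png'); c=manip.get_calibration(n); print(n,np.round(c['mtx'],1).tolist(),np.round(c['world_from_camera'],3).tolist())
print(manip.state())
E
```

```text
pics
top [[381.6, 0.0, 276.5], [0.0, 381.6, 210.6], [0.0, 0.0, 1.0]] [[0.016, -0.989, 0.15, 0.351], [-1.0, -0.014, 0.01, 0.01], [-0.008, -0.15, -0.989, 1.143], [0.0, 0.0, 0.0, 1.0]]
side [[406.2, 0.0, 281.3], [0.0, 406.2, 207.4], [0.0, 0.0, 1.0]] [[-0.927, -0.262, 0.27, 0.137], [-0.376, 0.615, -0.693, 0.954], [0.016, -0.744, -0.669, 1.064], [0.0, 0.0, 0.0, 1.0]]
{'clock': 0.1, 'q': array([-1.32191011e+00,  2.64675343e-01,  1.60523178e+00,  3.39668719e-05,
        1.27371217e+00, -3.68607516e-02]), 'joint_vel': array([ 0.0001518 , -0.00183362, -0.00305618,  0.00036611, -0.00230419,
        0.00025629]), 'joint_torque': array([ 1.56159495e-04, -5.16707253e+01, -3.68589950e+01,  3.13253999e-06,
        6.32923577e-03, -2.43610384e-05]), 'eef_pos': array([ 0.19013697, -0.64697973,  0.23009125]), 'orientation': array([-6.49310897e-04,  8.00582077e-01, -5.99222255e-01, -7.78117380e-04]), 'force': array([0.21786532, 0.40855181, 0.88709932]), 'ft_torque': array([-0.00418146,  0.04359098,  0.02890287]), 'finger_gap': 0.08543274429318738}
```

View pics/top0.png

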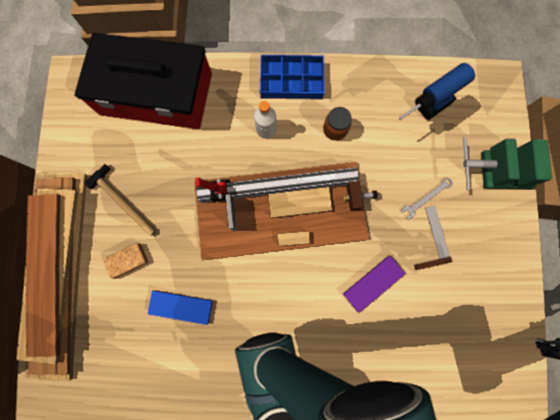

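View pics/side0.png

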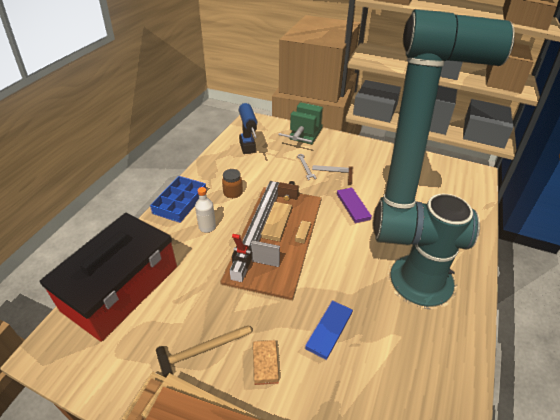

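Top view: the jig is at about (283,210), its base corners near (202,258) and (369,240). The pine board is at (300,203), the steel plate at (232,210), the red lever at (212,186), the end block at (357,195) and the offcut at (294,238). Things that could be taken for the board are blue (180,307), purple (375,284), and the offcut, which is pine but small. I choose the pine one at (300,203) and check it in one crop.

Run:
```python
from h import *
a=cv2.imread('pics/top0.png')[150:270,185:385]; b=cv2.imread('pics/side0.png')[170:305,215:330]
A=cv2.resize(a,None,fx=4,fy=4,interpolation=2)
B=cv2.resize(b,None,fx=4,fy=4,interpolation=2)
cv2.imwrite('pics/c1.png',A); cv2.imwrite('pics/c2.png',B)
```

```text
(no output)
```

View pics/c1.png

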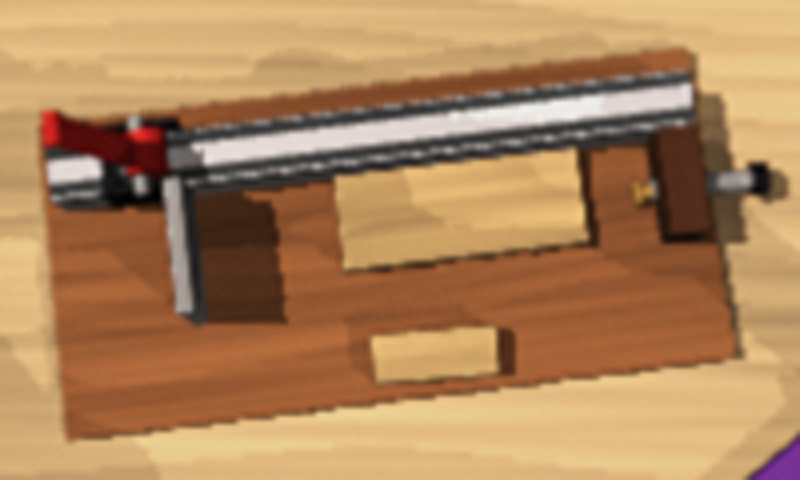

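View pics/c2.png

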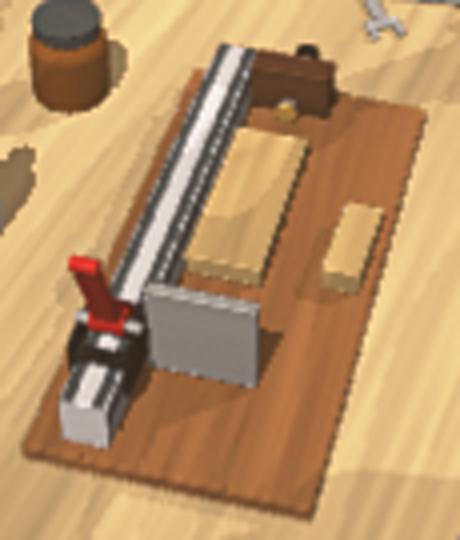

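Crop 1 shows the pine board in front of the fence (top corners (335,180), (582,148), (590,242), (345,270)) with the brass tip at (640,192). The plate's top edge runs (174,182) to (186,314), and the lever leans back with its tip at (50,130). The choice stands.

```bash
cat >> h.py <<'E'
def c1(p): return (np.array(p,float)+.5)/4-.5+[185,150]
def c2(p): return (np.array(p,float)+.5)/4-.5+[215,170]
E
python3 - <<'E'
from h import *
W=onz('top',c1([[68,438],[740,356],[692,48]]),.018)
print('base top',W.round(4)); print('len',np.linalg.norm(W[1]-W[0]),np.linalg.norm(W[2]-W[1]))
S=onz('side',c2([[25,455],[312,518],[425,112]]),.018); print('side BL FL FR',S.round(4),np.linalg.norm(S[1]-S[0]),np.linalg.norm(S[2]-S[1]))
fl=(W[0]+S[1])/2; fr=(W[1]+S[2])/2
y=fl-fr; yaw=np.arctan2(-y[0],y[1]); 
R=np.array([[np.cos(yaw),-np.sin(yaw)],[np.sin(yaw),np.cos(yaw)]])
# fit centre
loc=np.array([[-.12,.25],[-.12,-.25],[.12,-.25],[.12,.25],[-.12,.25],[-.12,-.25]])
P=np.r_[W,S][:,:2]; 
# procrustes
a=loc-loc.mean(0); b=P-P.mean(0); yaw=np.arctan2((a[:,0]*b[:,1]-a[:,1]*b[:,0]).sum(),(a*b).sum())
R=np.array([[np.cos(yaw),-np.sin(yaw)],[np.sin(yaw),np.cos(yaw)]]); c=P.mean(0)-R@loc.mean(0)
print('jig',c.round(4),yaw,'resid',(P-(loc@R.T+c)).round(4).tolist())
J=lambda p:(p[:,:2]-c)@R
print('plate top top',J(onz('top',c1([[174,182],[186,314]]),.115)).round(4))
print('plate +y upper corners side',J(onz('side',c2([[148,285],[260,300]]),.115)).round(4))
print('plate +y lower front side',J(onz('side',c2([[257,385]]),.022)).round(4))
print('board',J(onz('top',c1([[335,180],[582,148],[590,242],[345,270]]),.040)).round(4))
print('brass',J(onz('top',c1([[633,195]]),.029)).round(4))
# lever tip: two-view triangulate
o1,d1=ray('top',c1([[50,130]])); o2,d2=ray('side',c2([[84,264]]))
A=np.c_[d1[0],-d2[0]]; s=np.linalg.lstsq(A,o2-o1,rcond=None)[0]
p=o1+s[0]*d1[0]; q=o2+s[1]*d2[0]; print('tip',J(p[None]),p,q)
np.savez('jig.npz',c=c,R=R,yaw=yaw)
E
```

```text
base top [[ 0.3737  0.2392  0.018 ]
 [ 0.4414 -0.2556  0.018 ]
 [ 0.676  -0.2239  0.018 ]]
len 0.4994398442318118 0.23669919145874532
side BL FL FR [[ 0.6001  0.2821  0.018 ]
 [ 0.3671  0.2495  0.018 ]
 [ 0.4362 -0.2457  0.018 ]] 0.23527686679136492 0.4999416143714672
jig [0.522  0.0132] 0.14056103438631953 resid [[0.0055, -0.0047], [0.0032, -0.0045], [0.0001, -0.0064], [-0.0057, 0.0046], [-0.0011, 0.0055], [-0.0021, 0.0055]]
plate top top [[ 0.0451  0.1357]
 [-0.0465  0.1372]]
plate +y upper corners side [[ 0.0447  0.138 ]
 [-0.0459  0.1308]]
plate +y lower front side [[-0.047   0.1405]]
board [[ 0.0472  0.0261]
 [ 0.0482 -0.1578]
 [-0.022  -0.1533]
 [-0.02    0.027 ]]
brass [[ 0.0104 -0.192 ]]
tip [[0.07190075 0.20198071]] [0.56492336 0.22327309 0.19569959] [0.56484304 0.223253   0.1956769 ]
```

Run:
```python
from h import *
W=onz('top',c1([[68,438],[740,356],[692,48]]),.018)
S=onz('side',c2([[25,455],[312,518],[425,112]]),.0); print(S.round(4))
loc=np.array([[-.12,.25],[-.12,-.25],[.12,-.25],[.12,.25],[-.12,.25],[-.12,-.25]])
def fit(P,loc):
    a=loc-loc.mean(0); b=P-P.mean(0); yaw=np.arctan2((a[:,0]*b[:,1]-a[:,1]*b[:,0]).sum(),(a*b).sum())
    R=np.array([[np.cos(yaw),-np.sin(yaw)],[np.sin(yaw),np.cos(yaw)]]); c=P.mean(0)-R@loc.mean(0)
    print('jig',c.round(4),yaw,'resid',(P-(loc@R.T+c)).round(4).tolist()); return c,R,yaw
fit(W[:,:2],loc[:3]); fit(S[:,:2],loc[3:])
c,R,yaw=fit(np.r_[W,S][:,:2],loc)
J=lambda p:(p[:,:2]-c)@R
print('plate top top',J(onz('top',c1([[174,182],[186,314]]),.115)).round(4))
print('plate +y upper corners side',J(onz('side',c2([[148,285],[260,300]]),.115)).round(4))
print('board',J(onz('top',c1([[335,180],[582,148],[590,242],[345,270]]),.040)).round(4))
o1,d1=ray('top',c1([[50,130]])); o2,d2=ray('side',c2([[84,264]]))
s=np.linalg.lstsq(np.c_[d1[0],-d2[0]],o2-o1,rcond=None)[0]
p=o1+s[0]*d1[0]; q=o2+s[1]*d2[0]; print('tip',J(p[None]),p,q)
np.savez('jig.npz',c=c,R=R,yaw=yaw)
ps=np.array([-.002,0]);py=J(onz('top',c1([[174,182],[186,314]]),.115))[:,1].mean()
g=np.array([-.03,py]); print('plate grip world',c+R@g)
```

```text
[[ 0.6081  0.2705  0.    ]
 [ 0.3711  0.2373  0.    ]
 [ 0.4413 -0.2663  0.    ]]
jig [0.5256 0.0078] 0.13324598547474054 resid [[0.0002, -0.0004], [0.0015, 0.0003], [-0.0018, 0.0001]]
jig [0.5249 0.0037] 0.14252637155789938 resid [[-0.0001, 0.0023], [0.0004, 0.0032], [-0.0003, -0.0055]]
jig [0.5249 0.0057] 0.13860532733274217 resid [[0.0022, 0.0025], [0.0009, 0.0029], [-0.0023, 0.0014], [-0.0011, 0.0006], [-0.0004, 0.0006], [0.0008, -0.0079]]
plate top top [[ 0.043   0.1435]
 [-0.0486  0.1449]]
plate +y upper corners side [[ 0.0426  0.1459]
 [-0.0479  0.1385]]
board [[ 0.0454  0.034 ]
 [ 0.0467 -0.1499]
 [-0.0235 -0.1456]
 [-0.0218  0.0347]]
tip [[0.0697054  0.20991365]] [0.56492336 0.22327309 0.19569959] [0.56484304 0.223253   0.1956769 ]
plate grip world [0.475251   0.14443061]
```

Request:
{"method": "arm_command", "body": {
  "plan": [
    [1, -0.355, -0.375, -0.02, 2],
    [1, -0.355, -0.375, -0.02, 4],
    [1, -0.355, -0.375, -0.02, 6],
    [1, -0.355, -0.375, -0.02, 8.8],
    [1, -0.355, -0.375, -0.02, 8.8],
    [1, -0.355, -0.375, -0.02, 8.8],
    [1, -0.355, -0.375, -0.02, 8.8],
    [1, -0.355, -0.375, -0.02, 8.8],
    [1, -0.355, -0.375, -0.02, 8.8],
    [1, -0.355, -0.375, -0.02, 8.8],
    [1, -0.355, -0.375, -0.02, 8.8],
    [1, -0.355, -0.375, -0.02, 8.8]
  ]
}}

```text
clock: 1.1
eef_pos: [0.4415, -0.2135, 0.25]
orientation: [-0.001, 0.752, -0.659, -0.001]
force: [0.8, -0.7, -0.3]
finger_gap: 0.0856
```

```bash
cat >> h.py <<'E'
yaw=.1333; c=np.array([.5256,.0078]); R=np.array([[np.cos(yaw),-np.sin(yaw)],[np.sin(yaw),np.cos(yaw)]])
from scipy.spatial.transform import Rotation as Ro
def go(jx,jy,z):
    s=manip.state(); M=Ro.from_quat(np.roll(s['orientation'],-1)).as_matrix()
    p=s['eef_pos']; d=np.r_[c+R@[jx,jy],z]-p
    want=np.r_[R@[0,-1],0]; b=M.T@want
    print('t',round(s['clock'],2),'jig tcp',((p[:2]-c)@R).round(4),p[2].round(4),'F',(R.T@s['force'][:2]).round(2),s['force'][2].round(2),'gap',round(s['finger_gap'],4),'q6',s['q'][5].round(2))
    print('shift',(M.T@d).round(4),'turn',np.degrees(np.arctan2(b[1],b[0])).round(2),'tilt',M[:,2].round(3))
E
python3 -c "
from h import *
for p in ([.043,.1435],[-.0486,.1449]): pass
J=lambda p:(p[:,:2]-c)@R
print(J(onz('top',c1([[174,182],[186,314]]),.115)).round(4),J(onz('side',c2([[148,285],[260,300]]),.115)).round(4), J(np.array([[.5649,.22327,0]])))
go(-.03,.1425,.2)"
```

```text
[[ 0.0413  0.1418]
 [-0.0504  0.1427]] [[ 0.0409  0.1442]
 [-0.0497  0.1363]] [[0.06758852 0.20833531]]
t 1.1 jig tcp [-0.1128 -0.2081] 0.25 F [ 0.67 -0.76] -0.35 gap 0.0856 q6 0.94
shift [-0.3506 -0.0823  0.0507] turn -0.08 tilt [-0.001  0.002 -1.   ]
```

Request:
{"method": "arm_command", "body": {
  "plan": [
    [1, -0.347, -0.082, 0.05, 0],
    [1, -0.347, -0.082, 0.05, 0],
    [1, -0.347, -0.082, 0.05, 0],
    [1, -0.347, -0.082, 0.05, 0],
    [1, -0.347, -0.082, 0.05, 0],
    [1, -0.347, -0.082, 0.05, 0],
    [1, -0.347, -0.082, 0.05, 0],
    [1, -0.347, -0.082, 0.05, 0],
    [1, -0.347, -0.082, 0.05, 0],
    [1, -0.347, -0.082, 0.05, 0],
    [1, -0.347, -0.082, 0.05, 0],
    [1, -0.347, -0.082, 0.05, 0]
  ]
}}

```text
clock: 2.1
eef_pos: [0.4766, 0.1411, 0.2003]
orientation: [0.0, 0.752, -0.659, -0.001]
force: [-0.9, -0.1, -0.3]
finger_gap: 0.0851
```

```bash
python3 -c "
from h import *
go(-.033,.139,.073)
a=snap('top','t1.png')[140:270,180:390]; b=snap('side','s1.png')[150:300,200:340]
cv2.imwrite('pics/v1.png',np.hstack([cv2.resize(a,(484,300)),cv2.resize(b,(280,300))])[:,:,::-1])"
```

```text
t 2.1 jig tcp [-0.0308  0.1386] 0.2003 F [-0.87  0.05] -0.33 gap 0.0851 q6 1.67
shift [-0.0002  0.002   0.1273] turn -0.03 tilt [-0.002  0.001 -1.   ]
```

View pics/v1.png

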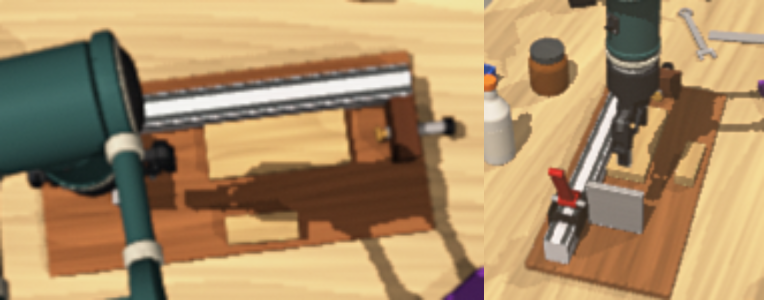

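The view shows the gripper above the plate. It sits high, so in the side view it appears displaced to (625,130). The lever is free at (560,185). I descend in two steps.

Request:
{"method": "arm_command", "body": {
  "plan": [
    [1, 0, 0.002, 0.03, 0],
    [1, 0, 0.002, 0.06, 0],
    [1, 0, 0.002, 0.08, 0],
    [1, 0, 0.002, 0.1, 0],
    [1, 0, 0.002, 0.115, 0],
    [1, 0, 0.002, 0.127, 0],
    [1, 0, 0.002, 0.127, 0]
  ]
}}

```text
clock: 2.78
eef_pos: [0.4729, 0.1386, 0.0712]
orientation: [0.002, 0.751, -0.66, -0.002]
force: [-0.2, -0.2, 0.8]
finger_gap: 0.0854
```

```bash
python3 -c "
from h import *
go(-.033,.139,.073)
b=snap('side','s2.png')[150:300,200:340]
cv2.imwrite('pics/v2.png',cv2.resize(b,None,fx=3,fy=3)[:,:,::-1])"
```

```text
t 2.78 jig tcp [-0.0348  0.1366] 0.0712 F [-0.28 -0.21] 0.77 gap 0.0854 q6 1.67
shift [-0.0024 -0.0018 -0.0018] turn -0.26 tilt [-0.005  0.    -1.   ]
```

View pics/v2.png

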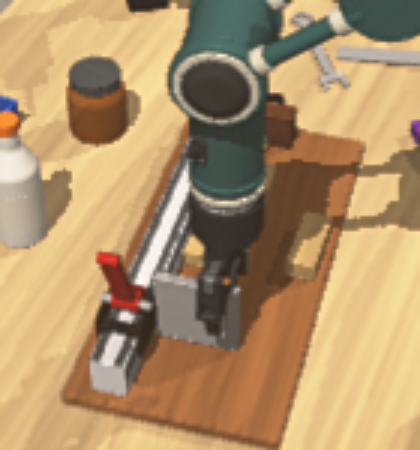

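The fingers straddle the plate: one is in front of it at (212,300), the other behind it. Closing now.

Request:
{"method": "arm_command", "body": {
  "plan": [
    [0.3, 0, 0, 0, 0],
    [-0.2, 0, 0, 0, 0],
    [-0.5, 0, 0, 0, 0],
    [-1, 0, 0, 0, 0],
    [-1, 0, 0, 0, 0],
    [-1, 0, 0, 0, 0],
    [-1, 0, 0, 0, 0],
    [-1, 0, 0, 0, 0],
    [-1, 0, 0, 0, 0],
    [-1, 0, 0, 0, 0]
  ]
}}

```text
clock: 3.67
eef_pos: [0.4746, 0.1401, 0.0738]
orientation: [-0.0, 0.751, -0.66, -0.002]
force: [-1.7, 4.2, 5.9]
finger_gap: 0.0115
```

```bash
python3 -c "
from h import *
go(-.033,.05,.073)"
```

```text
t 3.67 jig tcp [-0.0329  0.1379] 0.0738 F [-1.08  4.36] 5.85 gap 0.0115 q6 1.67
shift [ 0.0879 -0.0002  0.0006] turn -0.21 tilt [-0.002  0.002 -1.   ]
```

Request:
{"method": "arm_command", "body": {
  "plan": [
    [-1, 0.006, 0, 0, 0],
    [-1, 0.014, 0, 0, 0],
    [-1, 0.022, 0, 0, 0],
    [-1, 0.03, 0, 0, 0],
    [-1, 0.038, 0, 0, 0],
    [-1, 0.046, 0, 0, 0],
    [-1, 0.054, 0, 0, 0],
    [-1, 0.062, 0, 0, 0],
    [-1, 0.07, 0, 0, 0],
    [-1, 0.076, 0, 0, 0],
    [-1, 0.08, 0, 0, 0],
    [-1, 0.08, 0, 0, 0]
  ]
}}

```text
clock: 4.67
eef_pos: [0.4855, 0.0606, 0.0738]
orientation: [-0.001, 0.751, -0.66, -0.001]
force: [0.7, 0.9, 0.6]
finger_gap: 0.0115
```

```bash
python3 -c "
from h import *
go(-.033,.0,.073)"
```

```text
t 4.67 jig tcp [-0.0328  0.0576] 0.0738 F [0.76 0.79] 0.63 gap 0.0115 q6 1.51
shift [0.0576 0.     0.0007] turn -0.2 tilt [-0.001  0.002 -1.   ]
```

Request:
{"method": "arm_command", "body": {
  "plan": [
    [-1, 0.004, 0, 0, 0],
    [-1, 0.008, 0, 0, 0],
    [-1, 0.012, 0, 0, 0],
    [-1, 0.016, 0, 0, 0],
    [-1, 0.02, 0, 0, 0],
    [-1, 0.024, 0, 0, 0],
    [-1, 0.028, 0, 0, 0],
    [-1, 0.032, 0, 0, 0],
    [-1, 0.036, 0, 0, 0],
    [-1, 0.038, 0, 0, 0],
    [-1, 0.04, 0, 0, 0]
  ]
}}

```text
clock: 5.58
eef_pos: [0.4908, 0.0218, 0.0739]
orientation: [-0.001, 0.752, -0.66, -0.001]
force: [0.6, 6.5, 2.1]
finger_gap: 0.0112
```

```bash
python3 -c "
from h import *
go(-.033,.0,.073)
a=snap('top','t3.png')[140:270,180:390]
cv2.imwrite('pics/v3.png',cv2.resize(a,None,fx=3,fy=3)[:,:,::-1])"
```

```text
t 5.58 jig tcp [-0.0326  0.0185] 0.0739 F [1.44 6.32] 2.08 gap 0.0112 q6 1.43
shift [0.0185 0.0003 0.0008] turn -0.19 tilt [-0.001  0.004 -1.   ]
```

View pics/v3.png

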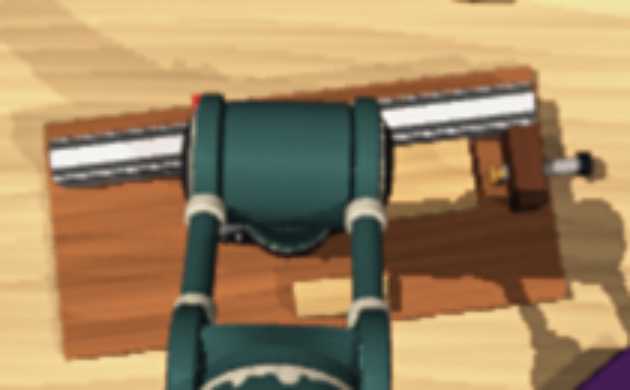

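The board has started moving. Its right end is at (476,170), about 14 mm short of the brass tip at (490,175). I continue slowly, reading the force while moving.

Request:
{"method": "arm_command", "body": {
  "plan": [
    [-1, 0.002, 0, 0, 0],
    [-1, 0.004, 0, 0, 0],
    [-1, 0.006, 0, 0, 0],
    [-1, 0.008, 0, 0, 0],
    [-1, 0.01, 0, 0, 0]
  ]
}}

```text
clock: 6.05
eef_pos: [0.492, 0.0127, 0.0738]
orientation: [-0.002, 0.752, -0.66, -0.002]
force: [-0.4, 5.8, 0.9]
finger_gap: 0.0108
```

Request:
{"method": "arm_command", "body": {
  "plan": [
    [-1, 0.0015, 0, 0, 0],
    [-1, 0.003, 0, 0, 0],
    [-1, 0.0045, 0, 0, 0]
  ]
}}

```text
clock: 6.3
eef_pos: [0.4925, 0.0093, 0.0738]
orientation: [-0.002, 0.752, -0.659, -0.002]
force: [0.5, 7.0, 1.7]
finger_gap: 0.0116
```

Request:
{"method": "arm_command", "body": {
  "plan": [
    [-1, 0.0015, 0, 0, 0],
    [-1, 0.003, 0, 0, 0],
    [-1, 0.0045, 0, 0, 0]
  ]
}}

```text
clock: 6.55
eef_pos: [0.4929, 0.0058, 0.0738]
orientation: [-0.002, 0.752, -0.659, -0.003]
force: [-0.6, 7.8, 0.8]
finger_gap: 0.0113
```

Request:
{"method": "arm_command", "body": {
  "plan": [
    [-1, 0.0015, 0, 0, 0],
    [-1, 0.003, 0, 0, 0]
  ]
}}

```text
clock: 6.72
eef_pos: [0.4932, 0.0039, 0.0738]
orientation: [-0.003, 0.752, -0.659, -0.003]
force: [0.3, 7.2, 2.1]
finger_gap: 0.0115
```

Request:
{"method": "arm_command", "body": {
  "plan": [
    [-1, 0.0015, 0, 0, 0],
    [-1, 0.003, 0, 0, 0]
  ]
}}

```text
clock: 6.88
eef_pos: [0.4934, 0.0023, 0.0739]
orientation: [-0.003, 0.752, -0.659, -0.004]
force: [0.4, 9.2, 1.9]
finger_gap: 0.0114
```

Request:
{"method": "arm_command", "body": {
  "plan": [
    [-1, 0.0015, 0, 0, 0],
    [-1, 0.003, 0, 0, 0]
  ]
}}

```text
clock: 7.05
eef_pos: [0.4936, 0.0009, 0.0739]
orientation: [-0.004, 0.752, -0.659, -0.005]
force: [0.3, 8.9, 0.8]
finger_gap: 0.0111
```

Request:
{"method": "arm_command", "body": {
  "plan": [
    [-1, 0.0015, 0, 0, 0],
    [-1, 0.003, 0, 0, 0]
  ]
}}

```text
clock: 7.22
eef_pos: [0.4938, -0.0005, 0.0739]
orientation: [-0.004, 0.752, -0.659, -0.006]
force: [-0.4, 10.0, 2.9]
finger_gap: 0.0113
```

Request:
{"method": "arm_command", "body": {
  "plan": [
    [-1, 0.0015, 0, 0, 0],
    [-1, 0.003, 0, 0, 0]
  ]
}}

```text
clock: 7.38
eef_pos: [0.494, -0.0019, 0.0739]
orientation: [-0.005, 0.752, -0.659, -0.006]
force: [-0.3, 10.9, 2.0]
finger_gap: 0.0109
```

Request:
{"method": "arm_command", "body": {
  "plan": [
    [-1, 0.0025, 0, 0, 0],
    [-1, 0.004, 0, 0, 0]
  ]
}}

```text
clock: 7.55
eef_pos: [0.4943, -0.004, 0.0739]
orientation: [-0.006, 0.753, -0.658, -0.007]
force: [-1.5, 18.8, 1.8]
finger_gap: 0.0108
```

Request:
{"method": "arm_command", "body": {
  "plan": [
    [-1, 0.0025, 0, 0, 0],
    [-1, 0.004, 0, 0, 0]
  ]
}}

```text
clock: 7.72
eef_pos: [0.4943, -0.004, 0.0739]
orientation: [-0.008, 0.752, -0.659, -0.01]
force: [-1.5, 25.6, 4.3]
finger_gap: 0.0116
```

Request:
{"method": "arm_command", "body": {
  "plan": [
    [-1, 0.0025, 0, 0, 0],
    [-1, 0.004, 0, 0, 0]
  ]
}}

```text
clock: 7.88
eef_pos: [0.4942, -0.0039, 0.0739]
orientation: [-0.009, 0.752, -0.659, -0.012]
force: [-1.4, 27.3, 4.0]
finger_gap: 0.0115
```

```bash
python3 -c "
from h import *
go(-.033,.0,.073)"
```

```text
t 7.88 jig tcp [-0.0326 -0.0075] 0.0739 F [ 2.22 27.23] 4.0 gap 0.0115 q6 1.34
shift [-0.0074  0.0004  0.0012] turn -0.12 tilt [-0.006  0.03  -1.   ]
```

The stop is home: motion stopped at y = -0.004 m while the force climbed from 11 to 27 N. I release and rise.

Request:
{"method": "arm_command", "body": {
  "plan": [
    [-1, 0, 0, 0, 0],
    [0, 0, 0, 0, 0],
    [1, 0, 0, 0, 0],
    [1, 0, 0, 0, 0],
    [1, 0, 0, 0, 0],
    [1, 0, 0, 0, 0],
    [1, 0, 0, 0, 0],
    [1, 0, 0, -0.03, 0],
    [1, 0, 0, -0.06, 0],
    [1, 0, 0, -0.1, 0],
    [1, 0, 0, -0.14, 0],
    [1, 0, 0, -0.18, 0]
  ]
}}

```text
clock: 8.88
eef_pos: [0.4947, -0.0095, 0.2554]
orientation: [-0.009, 0.752, -0.659, -0.012]
force: [1.7, -0.2, 0.2]
finger_gap: 0.0852
```

```bash
python3 -c "
from h import *
go(-.033,.105,.25)
"
```

```text
t 8.88 jig tcp [-0.033  -0.0131] 0.2554 F [ 1.69 -0.39] 0.18 gap 0.0852 q6 1.34
shift [-0.1178  0.0003  0.009 ] turn -0.14 tilt [-0.006  0.03  -1.   ]
```

Request:
{"method": "arm_command", "body": {
  "plan": [
    [-1, -0.04, 0, -0.005, 0],
    [-1, -0.08, 0, -0.005, 0],
    [-1, -0.12, 0, -0.005, 0],
    [-1, -0.16, 0, -0.005, 0],
    [-1, -0.2, 0, -0.005, 0],
    [-1, -0.23, 0, -0.005, 0],
    [-1, -0.23, 0, -0.005, 0]
  ]
}}

```text
clock: 9.47
eef_pos: [0.4638, 0.2229, 0.2678]
orientation: [-0.01, 0.753, -0.658, -0.013]
force: [0.9, -0.2, 0.6]
finger_gap: 0.0009
```

```bash
python3 -c "
from h import *
go(.067,.105,.26)
a=snap('top','t4.png')[140:270,180:390]; b=snap('side','s4.png')[150:300,200:340]
cv2.imwrite('pics/v4.png',np.hstack([cv2.resize(a,None,fx=3,fy=3)[:390],cv2.resize(b,None,fx=2.6,fy=2.6)])[:,:,::-1])
g=cv2.cvtColor(snap('side','s5.png'),cv2.COLOR_RGB2HSV)
for n in ('top','side'):
    i=manip.snapshot(n).astype(int); m=((i[...,0]>110)&(i[...,1]<50)&(i[...,2]<50)).astype(np.uint8)
    k,l,s,ce=cv2.connectedComponentsWithStats(m)
    print(n,[(s[j].tolist(),ce[j].round(1).tolist()) for j in range(1,k) if s[j][4]>8])
"
```

```text
t 9.47 jig tcp [-0.0327  0.2214] 0.2678 F [ 0.86 -0.35] 0.65 gap 0.0009 q6 1.8
shift [ 0.1168 -0.0995  0.0037] turn 0.11 tilt [-0.007  0.033 -0.999]
top [([255, 171, 5, 9, 32], [256.6, 174.9]), ([271, 175, 9, 11, 58], [275.6, 179.7])]
side [([251, 216, 9, 6, 26], [254.7, 219.2]), ([47, 290, 55, 51, 509], [75.2, 316.2])]
```

View pics/v4.png

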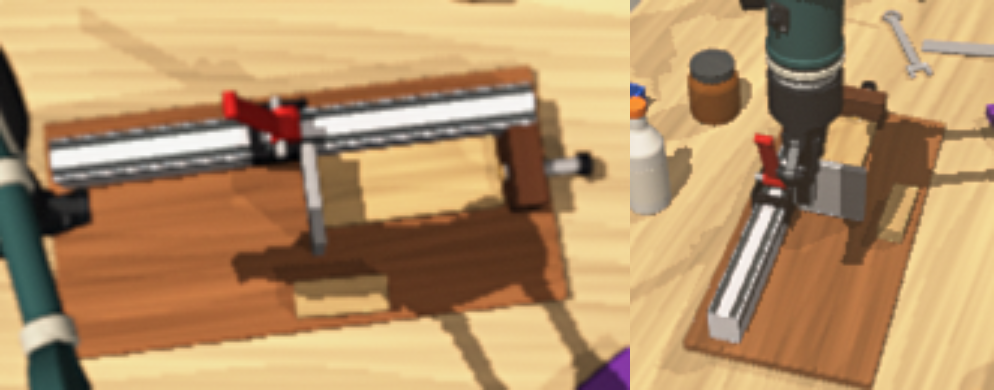

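The plate touches the board's left end. The brass tip is no longer visible at (505,170), so the board is home. The lever is still up, its tip at (230,105) in the view.

```bash
python3 -c "
from h import *
J=lambda p:(p[:2]-c)@R
o1,d1=ray('top',[[257,175]]); o2,d2=ray('side',[[254.7,219]])
s=np.linalg.lstsq(np.c_[d1[0],-d2[0]],o2-o1,rcond=None)[0]
p=o1+s[0]*d1[0]; q=o2+s[1]*d2[0]; print('tip',J(p),p,q)
P=onz('top',np.array([[304,145],[317,250]])/3+[180,140]-.33,.115); print([J(x) for x in P])
"
```

```text
tip [0.08400983 0.05626706] [0.60138635 0.07473327 0.13125693] [0.57608061 0.06920298 0.1246323 ]
[array([ 0.04373954, -0.00479781]), array([-0.05381808, -0.00492527])]
```

```bash
python3 -c "
from h import *
J=lambda p:(p[:2]-c)@R
for b in ([251.5,203.8],[251.5,206]):
    o1,d1=ray('top',[[256.7,175]]); o2,d2=ray('side',[b])
    s=np.linalg.lstsq(np.c_[d1[0],-d2[0]],o2-o1,rcond=None)[0]
    p=o1+s[0]*d1[0]; q=o2+s[1]*d2[0]; print('tip',J(p),J(q),p,q)
"
```

```text
tip [0.06873597 0.05518529] [0.06683422 0.05497856] [0.58639176 0.07163112 0.19172876] [0.58453436 0.07117347 0.19123886]
tip [0.07103883 0.05546897] [0.06714316 0.05505418] [0.58863649 0.07221834 0.18266955] [0.58483051 0.07128948 0.18166628]
```

Request:
{"method": "arm_command", "body": {
  "plan": [
    [-1, 0.03, -0.03, 0, 0],
    [-1, 0.06, -0.06, 0, 0],
    [-1, 0.09, -0.09, 0, 0],
    [-1, 0.116, -0.1005, 0, 0],
    [-1, 0.116, -0.1005, 0, 0],
    [-1, 0.116, -0.1005, 0.03, 0],
    [-1, 0.116, -0.1005, 0.06, 0],
    [-1, 0.116, -0.1005, 0.085, 0],
    [-1, 0.116, -0.1005, 0.098, 0],
    [-1, 0.116, -0.1005, 0.098, 0]
  ]
}}

```text
clock: 10.55
eef_pos: [0.5757, 0.1168, 0.1614]
orientation: [-0.006, 0.751, -0.66, -0.015]
force: [0.3, -1.0, -0.8]
finger_gap: -0.0001
```

```bash
python3 -c "
from h import *
go(.068,.0175+.005+.0145,.17)
"
```

```text
t 10.55 jig tcp [0.0641 0.1013] 0.1614 F [ 0.18 -0.99] -0.77 gap -0.0001 q6 1.57
shift [ 0.064  -0.0041 -0.0106] turn -0.3 tilt [-0.014  0.029 -0.999]
```

Request:
{"method": "arm_command", "body": {
  "plan": [
    [-1, 0.008, -0.004, -0.009, 0],
    [-1, 0.016, -0.004, -0.009, 0],
    [-1, 0.024, -0.004, -0.009, 0],
    [-1, 0.03, -0.004, -0.009, 0],
    [-1, 0.036, -0.004, -0.009, 0],
    [-1, 0.042, -0.004, -0.009, 0],
    [-1, 0.048, -0.004, -0.009, 0],
    [-1, 0.054, -0.004, -0.009, 0],
    [-1, 0.06, -0.004, -0.009, 0],
    [-1, 0.065, -0.004, -0.009, 0]
  ]
}}

```text
clock: 11.38
eef_pos: [0.5884, 0.052, 0.1688]
orientation: [-0.006, 0.751, -0.66, -0.015]
force: [0.5, 3.8, 2.1]
finger_gap: -0.0
```

```bash
python3 -c "
from h import *
go(.068,.0175+.005+.0145,.17)
for ph in (0,.2,.4,.6,.8,1.,1.2,1.4,1.52): print(ph, np.round([-.092*np.sin(ph)+.005*np.cos(ph)+.032, .09+.092*np.cos(ph)+.005*np.sin(ph)],4))
"
```

```text
t 11.38 jig tcp [0.0681 0.0354] 0.1688 F [1.03 3.68] 2.09 gap -0.0 q6 1.46
shift [-0.0016  0.0002 -0.0011] turn -0.3 tilt [-0.013  0.029 -0.999]
0 [0.037 0.182]
0.2 [0.0186 0.1812]
0.4 [0.0008 0.1767]
0.6 [-0.0158  0.1688]
0.8 [-0.0305  0.1577]
1.0 [-0.0427  0.1439]
1.2 [-0.0519  0.128 ]
1.4 [-0.0578  0.1106]
1.52 [-0.0596  0.0997]
```

Request:
{"method": "arm_command", "body": {
  "plan": [
    [-1, 0.012, 0, -0.007, 0],
    [-1, 0.024, 0, -0.008, 0],
    [-1, 0.034, 0, -0.007, 0],
    [-1, 0.043, 0, -0.004, 0],
    [-1, 0.051, 0, 0, 0],
    [-1, 0.058, 0, 0.005, 0],
    [-1, 0.0655, 0, 0.011, 0],
    [-1, 0.072, 0, 0.018, 0],
    [-1, 0.078, 0, 0.025, 0]
  ]
}}

```text
clock: 12.13
eef_pos: [0.5992, -0.0266, 0.1421]
orientation: [-0.006, 0.751, -0.66, -0.013]
force: [-0.1, -0.2, 5.4]
finger_gap: -0.0002
```

```bash
python3 -c "
from h import *
go(.068,-.0519,.128)
b=snap('side','s6.png')[150:300,200:340]
cv2.imwrite('pics/v6.png',cv2.resize(b,None,fx=4,fy=4)[:,:,::-1])
"
```

```text
t 12.13 jig tcp [ 0.0684 -0.0438] 0.1421 F [-0.17 -0.21] 5.37 gap -0.0002 q6 1.33
shift [0.0085 0.0003 0.0139] turn -0.3 tilt [-0.011  0.027 -1.   ]
```

View pics/v6.png

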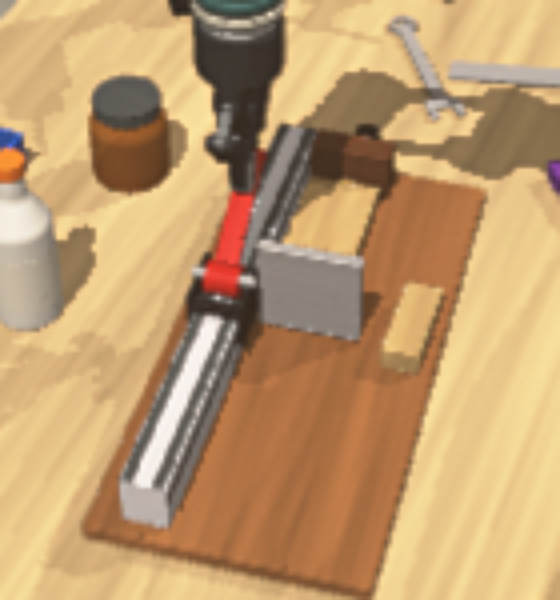

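The lever at (235,230) has swung past upright under the fingertip at (243,185), and the fingertip is on its back face. I continue down.

Request:
{"method": "arm_command", "body": {
  "plan": [
    [-1, 0.004, 0, 0.007, 0],
    [-1, 0.008, 0, 0.014, 0],
    [-1, 0.011, 0, 0.022, 0],
    [-1, 0.013, 0, 0.03, 0],
    [-1, 0.015, 0, 0.036, 0],
    [-1, 0.016, 0, 0.042, 0],
    [-1, 0.016, 0, 0.046, 0]
  ]
}}

```text
clock: 12.77
eef_pos: [0.6018, -0.0444, 0.0977]
orientation: [-0.005, 0.751, -0.66, -0.011]
force: [-13.0, -2.9, 39.9]
finger_gap: 0.0001
```

```bash
python3 -c "
from h import *
go(.068,-.0596,.0995)"
```

```text
t 12.77 jig tcp [ 0.0686 -0.0619] 0.0977 F [-13.23  -1.2 ] 39.86 gap 0.0001 q6 1.3
shift [-0.0023  0.0006 -0.0018] turn -0.29 tilt [-0.009  0.023 -1.   ]
```

The force has jumped to 40 N at z = 0.098 m, so the lever is at its end stop. I ease off and lift.

Request:
{"method": "arm_command", "body": {
  "plan": [
    [-1, 0, 0, 0, 0],
    [-1, 0, 0, -0.001, 0],
    [-1, 0, 0, -0.001, 0],
    [-1, 0, 0, -0.02, 0],
    [-1, 0, 0, -0.05, 0],
    [-1, 0, 0, -0.09, 0],
    [-1, -0.03, 0, -0.13, 0],
    [-1, -0.07, 0.03, -0.15, 0],
    [-1, -0.11, 0.06, -0.15, 0],
    [-1, -0.15, 0.09, -0.15, 0],
    [-1, -0.19, 0.12, -0.15, 0],
    [-1, -0.22, 0.14, -0.15, 0]
  ]
}}

```text
clock: 13.77
eef_pos: [0.4593, 0.1262, 0.2518]
orientation: [-0.005, 0.751, -0.661, -0.011]
force: [0.5, 0.7, 0.1]
finger_gap: -0.0002
```

```bash
python3 -c "
from h import *
go(.068,-.0596,.0995)
a=snap('top','t7.png')[140:270,180:390]; b=snap('side','s7.png')[150:300,200:340]
cv2.imwrite('pics/v7.png',np.hstack([cv2.resize(a,None,fx=2.6,fy=2.6)[:338],cv2.resize(b,(0,0),fx=2.2534,fy=2.2534)[:338]])[:,:,::-1][:, :800])
"
```

```text
t 13.77 jig tcp [-0.05    0.1261] 0.2518 F [0.63 0.6 ] 0.08 gap -0.0002 q6 1.64
shift [ 0.1885 -0.1202  0.1471] turn -0.34 tilt [-0.01   0.022 -1.   ]
```

View pics/v7.png

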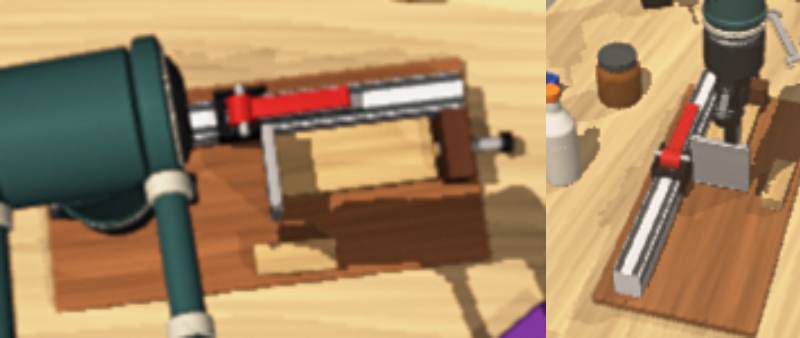

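The lever lies level along the fence, (240,105) to (350,97), and the plate is against the board's left end at (275,170). The board is flat and along the fence, with its right end at the screw. Handing in.

Request:
{"method": "arm_command", "body": {
  "plan": [
    [-1, 0, 0, 0, 0],
    [-1, 0, 0, 0, 0],
    [-1, 0, 0, 0, 0]
  ]
}}

```text
clock: 14.12
eef_pos: [0.4575, 0.128, 0.2511]
orientation: [-0.004, 0.752, -0.659, -0.012]
force: [-0.1, -0.1, -0.9]
finger_gap: -0.0001
```

```bash
python3 -c "
from h import *
print(manip.hand_in())"
```

```text
the job is handed in; nothing more can be done
None
```

The board is pushed home against the end screw and the stop is locked with the lever down. I handed the job in at 14.1 s; the hand-in reports no verdict.

**What I did**
- I pinched the plate and slid the stop until it would go no further. Motion stopped while the force climbed from 11 N to 27 N, well above the stop's 5.5 N friction and the spring's 4 N.
- I then let go, backed off, and pushed the lever over and down with closed fingers. It stopped solid at 40 N with the fingertip at 98 mm, where about 99.5 mm was expected.

**Last checks**
- **Final pictures:** the lever lies level along the fence, the plate is against the board, and the board is flat, along the fence and against the screw. The offcut, jar and bottle look undisturbed; the other things were not checked at the end.
- **Robot:** the arm is clear of everything and the wrist force is near zero.
- **Not measured:** I did not measure the remaining pinch force, the exact lever angle or the board's angle. They are judged from the contact readings and the pictures.
- **Disagreements:** the two cameras' fits of the jig differed by about 4 mm, so I used the top view. One lever-tip triangulation was about 25 mm inconsistent because of a partial colour mask. I re-measured it and the two views then agreed to within 2 mm.
- **Force limit:** the 40 N reading is right at the limit for the arm and gripper body, but it was taken through the fingertips and lasted only briefly.

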